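Kit the coarse-thread stud bolts into the caddy, gauging the reworked one

TASK

Pack the three silvery coarse-threaded stud bolts into the green caddy, each lying flat in the pocket whose floor has the colour of its nuts. The yellow-nut one has come back from rework, so before it goes into the caddy lay it in the two notches of the thread gauge, fully seated with its nuts between the plates, let go of it for a moment, then pack it too. Leave the two black fine-threaded look-alikes where they lie.

Things in the scene. Friction and masses are not known exactly. Their poses are not given: they have to be found in the camera images.
- stud_blue: Kit stud bolt, BLUE nuts, bright silvery coarse-threaded rod, 14 mm diameter, 104 mm long, loose, about 140 g. Two hex nuts (22 mm across flats, 10 mm thick) sit fixed 22 to 32 mm either side of the middle: 44 mm of bare rod between them, 20 mm outside each. Origin: middle of the rod's axis, 11 mm above what it lies on (it rests on its nuts); x along the rod (ends alike).
- stud_yellow: Kit stud bolt, YELLOW nuts, bright silvery coarse-threaded rod, 14 mm diameter, 104 mm long, loose, about 140 g. Two hex nuts (22 mm across flats, 10 mm thick) sit fixed 22 to 32 mm either side of the middle: 44 mm of bare rod between them, 20 mm outside each. Origin: middle of the rod's axis, 11 mm above what it lies on (it rests on its nuts); x along the rod (ends alike).
- stud_red: Kit stud bolt, RED nuts, bright silvery coarse-threaded rod, 14 mm diameter, 104 mm long, loose, about 140 g. Two hex nuts (22 mm across flats, 10 mm thick) sit fixed 22 to 32 mm either side of the middle: 44 mm of bare rod between them, 20 mm outside each. Origin: middle of the rod's axis, 11 mm above what it lies on (it rests on its nuts); x along the rod (ends alike).
- black_blue: Look-alike that does not belong: a BLACK fine-threaded rod with blue nuts, same shape and size as the kit studs (14 mm by 104 mm, nuts 22 mm across flats), loose. Origin and axes as for the kit studs.
- black_red: Look-alike that does not belong: a BLACK fine-threaded rod with red nuts, same shape and size as the kit studs (14 mm by 104 mm, nuts 22 mm across flats), loose. Origin and axes as for the kit studs.
- gauge: Thread gauge, fixed: dark base 106 x 70 x 5 mm with two upright steel plates, 6 mm thick, centred 44 mm either side of the middle along x. Each has a 90 degree V notch, 34 mm wide at its mouth 31 mm above the bench. A seated stud lies along x, bare ends in the notches, nuts between the plates (9 mm play each way), axis 24 mm above the bench. Origin: centre of underside.
- caddy: Green kit caddy, fixed: open tray 140 mm (x) by 244 mm (y), rim 20 mm high, walls 4 mm, with two dividers as high as the rim making three pockets side by side along y, each 132 mm (x) by 76 mm (y), with a blue, a yellow and a red floor; which colour is where changes. Origin: centre of the underside, on the bench.
- floor_blue: The blue floor of one caddy pocket: a fixed plate 130 x 75 x 2 mm, its long side (x) along the pocket. Origin: centre of its underside, 4 mm above the bench; its upper face is 6 mm above the bench, so a stud lying on it has its axis 17 mm above the bench. The pocket's walls rise to 20 mm above the bench.
- floor_yellow: The yellow floor of one caddy pocket: a fixed plate 130 x 75 x 2 mm, its long side (x) along the pocket. Origin: centre of its underside, 4 mm above the bench; its upper face is 6 mm above the bench, so a stud lying on it has its axis 17 mm above the bench. The pocket's walls rise to 20 mm above the bench.
- floor_red: The red floor of one caddy pocket: a fixed plate 130 x 75 x 2 mm, its long side (x) along the pocket. Origin: centre of its underside, 4 mm above the bench; its upper face is 6 mm above the bench, so a stud lying on it has its axis 17 mm above the bench. The pocket's walls rise to 20 mm above the bench.
Things that resemble listed ones, but are neither listed nor needed, are in the scene too. What is shaped like the stud_yellow but orange, pink or turquoise is not meant.

How it is judged:
By the outcome, as a careful person would: the job done as asked, in the order asked, and still so for the second after the job is handed in, with the robot touching nothing.
It also fails if it takes over 96 s, if anything falls off the work surface, if the arm or the gripper's body presses on something with over 40 N, if the wrist force passes 120 N, or if a joint passes its speed limit or range.

ROBOT

A 7-joint arm with a two-finger parallel gripper is mounted at the origin on the work surface. World frame = base frame: x ahead of the robot, y to its left, z up, the work surface at z = 0. Lengths are in m, angles in rad, forces in N, time in s.
With the tool pointing down it reaches from about 0.425 to 0.95 m from the base axis. Payload 4.7 kg.
Tool frame: the origin (TCP) lies on the centre line of the jaws, within the pads' length; the fingertips stand 22 mm ahead of it and the grasp point (between the pads) lies 3 mm ahead of it; z points along the fingers, y is the line along which they close (so a half turn about z gives the same grasp; the last joint's range is limited). The gripper opens to 87 mm and grips with 3 to 60 N. Pads are 19 mm wide; open, the fingers measure 117 mm over their backs; the gripper's body (75 mm by 190 mm) begins 51 mm behind the grasp point.
Start: joints at [1.263, 0.469, -0.049, 1.532, 0.024, 1.141, -0.082], TCP at [0.186, -0.649, 0.245] pointing down, gripper open.
Joint ranges: [-2.59, 2.59], [-0.33, 1.99], [-1.39, 1.29], [0.1, 2.45], [-1.04, 4.18], [0.21, 1.99], [-2.66, 2.66]. Speed limits (rad/s): [2.57, 2.57, 3.14, 3.14, 3.14, 3.14, 3.14].

INTERFACE

Orientations are given as a unit quaternion [x, y, z, w].
In Python, from cell import ctrl gives the robot as it stands.
- The arm moves only by the tool drive_tool, never from a script. Its argument "deltas" is a list of rows, each an object of numbers: "hand": the opening, from -1 (shut) to 1 (fully open); "dx", "dy", "dz": the shift along the tool's x, y, z as a fraction of full scale; "wx", "wy", "wz": the turn, a rotation vector about the tool's x, y, z as a fraction of full scale. A call has 1 to 10 rows; each row is the pose to reach, as a shift and turn from the pose commanded when the call began, along the tool's axes at that moment; what a row does not reach only later rows make up. Full scale, the value 1, is 60 cm for a shift and 30 degrees for a turn. A row lasts 1/10 s, in which the tool goes at most 50 mm and 8.59 degrees, less where a joint would pass 70% of its speed; a pose out of reach is approached as far as the arm can. A call with a number of a shift or a turn outside -1 to 1 is refused whole. A call with a gripper value outside its range is refused whole. The fingers move at their own pace and stop on an object; the grip force is fixed at half the most. Time passes only in rows, so rows that repeat a pose let the fingers close. It gives the time, the measured TCP pose, the force, the opening and the grip force at its end, in the units of the state.
- ctrl.sense(): the state, without advancing time (a new reading comes with each control period).
- ctrl.read_camera(name): name is "scene" or "top" or "wrist"; returns a dict with "pixels" (384x512x3 uint8, blue, green, red), "mtx" (3x3 intrinsics, pixels), "extrinsics" (4x4, takes a point from world to camera coordinates); the wrist camera has in their place "T_tool_cam" (4x4, takes a point from camera to tool coordinates, whose origin is the TCP and whose axes are the flange's). Camera axes: x right, y up, looking along -z (the intrinsics and any distortion apply to the point x, -y, -z); pixel columns grow to the right and rows downward; lengths in m; the calibration is good to about 2 mm. The wrist camera is an equidistant fisheye: a pixel r from the principal point sees the ray r / f radians off the axis. A picture is of the moment at which its call begins: read the wrist's pose just before it. There is no depth.
- ctrl.close_job(): hands the job in; it is judged then, once.
The state is a dict: "t": time; "qpos": joint angles; "joint_vel": joint speeds; "joint_efforts": joint torques, N m; "tool_pos": TCP position; "ee_rot": TCP orientation; "wrist_force": force on the tool from outside, world axes, zero at the start; "wrist_torque": the same for the moment, N m; "grip_width": finger opening in m; "grasp_force": force on a finger pad.
Only numpy, scipy, OpenCV 4.12 (cv2) and the standard library are available. Lean on these libraries where they do the work, as an engineer would, in place of code of your own. Each camera call takes 0.05 s, during which the arm holds its last target. There are 200 camera calls.

## Working session

There is one attempt and no reset: what is moved stays moved. The work goes in short steps, Python scripts to look and compute and a tool call to move; the robot and the scene stay as the last step left them, time stands still between calls to the robot, and variables do not carry over. Pictures are saved under pics/ and viewed, at most 14 in all, crops included, and the job is handed in when it is done.

Besides the shell and the picture viewer there is one more tool, called as a command line: name --argument value ..., lists and objects as JSON in quotes. drive_tool: Moves the arm, as the interface text tells. Its arguments: {"type":"object","properties":{"deltas":{"type":"array","items":{"type":"object","properties":{"hand":{"type":"number"},"dx":{"type":"number","minimum":-1,"maximum":1},"dy":{"type":"number","minimum":-1,"maximum":1},"dz":{"type":"number","minimum":-1,"maximum":1},"wx":{"type":"number","minimum":-1,"maximum":1},"wy":{"type":"number","minimum":-1,"maximum":1},"wz":{"type":"number","minimum":-1,"maximum":1}}}}},"required":["deltas"]}

```bash
mkdir -p pics; cat > h.py <<'E'
import numpy as np, cv2
from cell import ctrl
from scipy.spatial.transform import Rotation as R
def snap(name,fn):
    d=ctrl.read_camera(name); cv2.imwrite(f'pics/{fn}.png',d['pixels']); np.savez(f'pics/{fn}.npz',**{k:v for k,v in d.items()}); return d
def ray(fn,u,v,z):
    d=np.load(f'pics/{fn}.npz'); K=d['mtx']; E=d['extrinsics']
    c=np.array([(u-K[0,2])/K[0,0],-(v-K[1,2])/K[1,1],-1.])
    Rm=E[:3,:3]; o=-Rm.T@E[:3,3]; w=Rm.T@c
    return o+w*(z-o[2])/w[2]
E
python3 - <<'E'
from h import *
for n in('top','scene'):
    d=snap(n,n+'0'); print({k:np.round(v,3).tolist() for k,v in d.items() if k!='pixels'})
    cv2.imwrite(f'pics/{n}0b.png',cv2.resize(d['pixels'],(800,600),interpolation=cv2.INTER_CUBIC))
s=ctrl.sense();print(s)
E
```

```text
{'mtx': [[425.323, 0.0, 257.291], [0.0, 425.323, 191.908], [0.0, 0.0, 1.0]], 'extrinsics': [[-0.027, -0.999, -0.024, 0.077], [0.999, -0.028, 0.029, -0.428], [-0.03, -0.023, 0.999, -1.031], [0.0, 0.0, 0.0, 1.0]]}
{'mtx': [[466.331, 0.0, 246.859], [0.0, 466.331, 187.355], [0.0, 0.0, 1.0]], 'extrinsics': [[-0.195, 0.981, 0.008, 0.027], [-0.557, -0.118, 0.822, 0.231], [0.808, 0.156, 0.569, -1.566], [0.0, 0.0, 0.0, 1.0]]}
{'t': 0.1, 'qpos': array([ 1.26312555,  0.46939271, -0.04862666,  1.53358261,  0.02408849,
        1.14100455, -0.08228352]), 'joint_vel': array([ 3.00952457e-05, -1.29759471e-04,  5.89999567e-04, -2.41174305e-03,
        2.16120321e-03,  8.09279353e-04, -4.15210326e-04]), 'joint_efforts': array([ 4.14423121e-04, -5.09172392e+01, -8.15451192e-02, -2.36828810e+01,
       -6.15054974e-02,  3.45040101e-02,  4.43369731e-05]), 'tool_pos': array([ 0.18563762, -0.64844279,  0.24357947]), 'ee_rot': array([ 9.90296367e-01,  1.38968676e-01, -1.44180075e-04, -8.89503985e-04]), 'wrist_force': array([0.85778329, 0.21487982, 0.22351601]), 'wrist_torque': array([ 0.03899306, -0.00599212,  0.00145465]), 'grasp_force': 0.0, 'grip_width': 0.0871476431972322}
```

View pics/top0b.png

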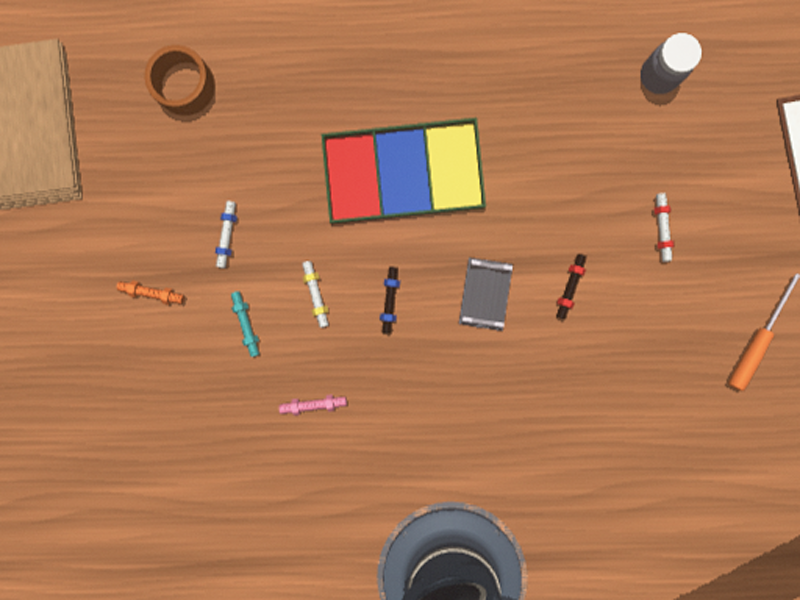

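View pics/scene0b.png

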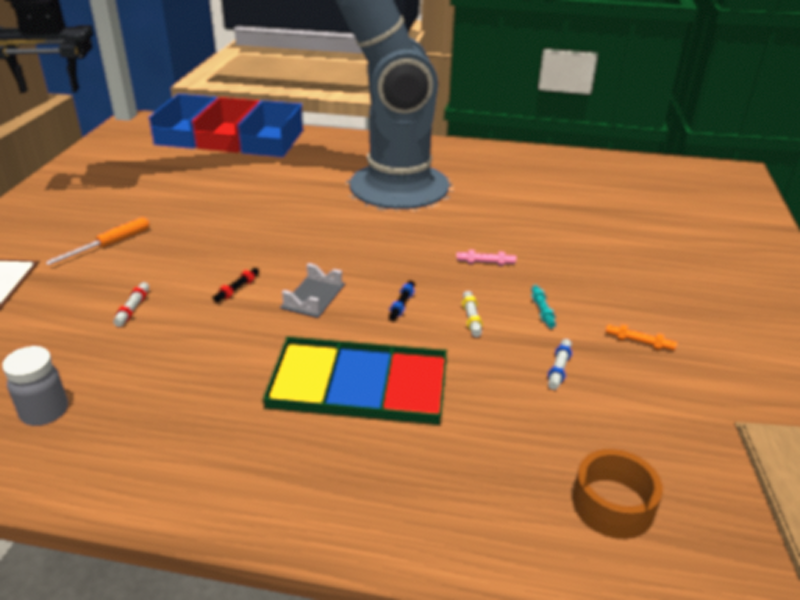

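```bash
python3 - <<'E'
from h import *
d=np.load('pics/top0.npz'); im=d['pixels']; hsv=cv2.cvtColor(im,cv2.COLOR_BGR2HSV)
for n,(lo,hi) in dict(blue=(105,125),yellow=(22,35),red=(172,182)).items():
    m=((hsv[...,0]>=lo)&(hsv[...,0]<=hi)|((n=='red')&(hsv[...,0]<=3)))&(hsv[...,1]>130)&(hsv[...,2]>70)
    k,l,st,c=cv2.connectedComponentsWithStats(m.astype(np.uint8))
    for i in range(1,k):
        if st[i,4]>8 and c[i,1]<250:
            z=.006 if st[i,4]>500 else .015
            print(n,st[i,4],c[i].round(1),ray('top0',*c[i],z)[:3].round(4))
            if z==.006:
                r=cv2.minAreaRect(np.argwhere(l==i)[:,::-1].astype(np.float32)); P=np.array([ray('top0',*p,.006) for p in cv2.boxPoints(r)])
                print(' corners',P[:,:2].round(3).tolist())
g=im[150:225,280:345]; cv2.imwrite('pics/gz.png',cv2.resize(g,None,fx=8,fy=8,interpolation=cv2.INTER_CUBIC))
E
```

```text
blue 1532 [257.8 109.4] [0.6333 0.059  0.006 ]
 corners [[0.694, 0.101], [0.699, 0.027], [0.573, 0.018], [0.568, 0.091]]
blue 19 [144.6 138.3] [0.5691 0.3378 0.015 ]
blue 18 [140.5 160. ] [0.516  0.3489 0.015 ]
blue 28 [250.2 180.6] [0.4581 0.082  0.015 ]
blue 24 [247.4 202.5] [0.4051 0.0901 0.015 ]
yellow 1608 [290.2 105.9] [ 0.6392 -0.0208  0.006 ]
 corners [[0.702, 0.022], [0.707, -0.054], [0.577, -0.063], [0.572, 0.012]]
yellow 34 [198.5 177. ] [0.4704 0.2076 0.015 ]
yellow 32 [204.2 198.5] [0.4177 0.1947 0.015 ]
red 1570 [225.2 112.7] [0.6276 0.1393 0.006 ]
 corners [[0.689, 0.182], [0.694, 0.107], [0.567, 0.097], [0.562, 0.172]]
red 40 [423.5 133.8] [ 0.5592 -0.3389  0.015 ]
red 36 [425.3 156.1] [ 0.5051 -0.3413  0.015 ]
red 44 [368.8 172.1] [ 0.4706 -0.2048  0.015 ]
red 43 [361.7 193.3] [ 0.4199 -0.1859  0.015 ]
```

View pics/gz.png

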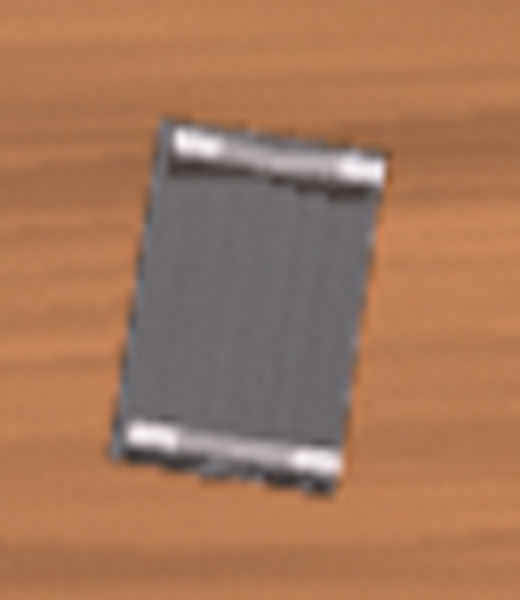

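```bash
cat >> h.py <<'E'
def go(x,y,z,yaw):
    """deltas to put TCP at xyz, tool x along yaw(deg), pointing down"""
    s=ctrl.sense(); q=R.from_quat(s['ee_rot']); p=s['tool_pos']
    best=None
    for a in(yaw,yaw+180,yaw-180):
        t=R.from_euler('z',a,degrees=True)*R.from_matrix(np.diag([1.,-1,-1]))
        w=(q.inv()*t).as_rotvec(degrees=True)
        if best is None or np.linalg.norm(w)<np.linalg.norm(best): best=w
    d=q.inv().apply(np.array([x,y,z])-p)
    print('d',(d/.6).round(4),'w',(best/30).round(3),'rows',np.linalg.norm(d)/.05,np.linalg.norm(best)/8.59)
    print('now',p.round(4),'yaw',np.degrees(np.arctan2(*q.as_matrix()[1::-1,0])).round(1),'t',round(s['t'],2),'grip',round(s['grip_width'],4),round(s['grasp_force'],1),'q7',s['qpos'][6].round(2),'F',s['wrist_force'].round(1))
E
python3 - <<'E'
from h import *
def pr(n,a,b):
    d=a-b; print(n,((a+b)/2)[:2].round(4),'yaw',np.degrees(np.arctan2(d[1],d[0])).round(1),'len',np.linalg.norm(d[:2]).round(4))
r=lambda u,v,z:ray('top0',u,v,z)
pr('gauge',r(314.6,168.7,.031),r(308.8,205.3,.031))
pr('blue',r(144.6,138.3,.016),r(140.5,160,.016))
pr('yellow',r(198.5,177,.016),r(204.2,198.5,.016))
pr('red',r(423.5,133.8,.016),r(425.3,156.1,.016))
go(.444,.201,.15,-14)
E
```

```text
gauge [ 0.4378 -0.0647] yaw -10.7 len 0.0883
blue [0.5424 0.343 ] yaw -11.8 len 0.0541
yellow [0.444  0.2011] yaw 13.5 len 0.0542
red [ 0.532  -0.3397] yaw 2.4 len 0.054
d [ 0.8036 -1.2423  0.1582] w [-0.003  0.001  0.999] rows 17.855657912932838 3.4897002396632804
now [ 0.1856 -0.6484  0.2436] yaw 16.0 t 0.1 grip 0.0871 0.0 q7 -0.08 F [0.9 0.2 0.2]
```

```bash
python3 - <<'E'
from h import *
go(.532,-.340,.10,2.4)
E
```

```text
d [ 0.6965 -0.3349  0.2399] w [-0.003  0.     0.453] rows 9.710178619042313 1.5805287695582928
now [ 0.1856 -0.6484  0.2436] yaw 16.0 t 0.1 grip 0.0871 0.0 q7 -0.08 F [0.9 0.2 0.2]
```

drive_tool --deltas '[{"dx": 0.6965,"dy": -0.335,"dz": 0.1,"wz": 0.453,"hand": 0},{"dx": 0.6965,"dy": -0.335,"dz": 0.1,"wz": 0.453,"hand": 0},{"dx": 0.6965,"dy": -0.335,"dz": 0.1,"wz": 0.453,"hand": 0},{"dx": 0.6965,"dy": -0.335,"dz": 0.1,"wz": 0.453,"hand": 0},{"dx": 0.6965,"dy": -0.335,"dz": 0.1,"wz": 0.453,"hand": 0},{"dx": 0.6965,"dy": -0.335,"dz": 0.1,"wz": 0.453,"hand": 0},{"dx": 0.6965,"dy": -0.335,"dz": 0.1,"wz": 0.453,"hand": 0},{"dx": 0.6965,"dy": -0.335,"dz": 0.24,"wz": 0.453,"hand": 0},{"dx": 0.6965,"dy": -0.335,"dz": 0.24,"wz": 0.453,"hand": 0},{"dx": 0.6965,"dy": -0.335,"dz": 0.24,"wz": 0.453,"hand": 0}]'

```text
schema error: expected keys hand, dx, dy, dz, wx, wy, wz
```

```bash
python3 - <<'E'
from h import *
go(.532,-.340,.10,2.4)
d=snap('wrist','w1'); print(d['mtx'].round(1),d['T_tool_cam'].round(3)); go(.532,-.340,.10,2.4)
E
```

```text
d [ 0.6965 -0.3349  0.2399] w [-0.003  0.     0.453] rows 9.710178619042313 1.5805287695582928
now [ 0.1856 -0.6484  0.2436] yaw 16.0 t 0.1 grip 0.0871 0.0 q7 -0.08 F [0.9 0.2 0.2]
[[297.3   0.  248.8]
 [  0.  297.3 186. ]
 [  0.    0.    1. ]] [[-0.     0.96   0.279  0.076]
 [ 1.     0.    -0.001 -0.001]
 [-0.001  0.279 -0.96  -0.14 ]
 [ 0.     0.     0.     1.   ]]
d [ 0.6965 -0.3351  0.2401] w [-0.003  0.     0.452] rows 9.711922915611758 1.5803013920815943
now [ 0.1857 -0.6485  0.2437] yaw 16.0 t 0.15 grip 0.0867 0.0 q7 -0.08 F [ 0.2  0.3 -0.1]
```

View pics/w1.png

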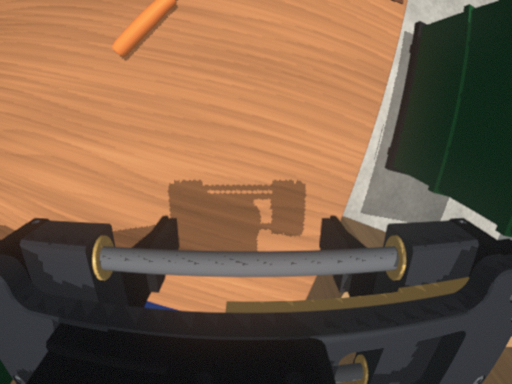

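The wrist view, taken before the arm had moved, shows only bench, the fingers and the screwdriver at about (145,25). Each row needs all keys.

drive_tool --deltas '[{"dx": 0.6965,"dy": -0.335,"dz": 0.1,"wx": 0,"wy": 0,"wz": 0.453,"hand": 0},{"dx": 0.6965,"dy": -0.335,"dz": 0.1,"wx": 0,"wy": 0,"wz": 0.453,"hand": 0},{"dx": 0.6965,"dy": -0.335,"dz": 0.1,"wx": 0,"wy": 0,"wz": 0.453,"hand": 0},{"dx": 0.6965,"dy": -0.335,"dz": 0.1,"wx": 0,"wy": 0,"wz": 0.453,"hand": 0},{"dx": 0.6965,"dy": -0.335,"dz": 0.1,"wx": 0,"wy": 0,"wz": 0.453,"hand": 0},{"dx": 0.6965,"dy": -0.335,"dz": 0.1,"wx": 0,"wy": 0,"wz": 0.453,"hand": 0},{"dx": 0.6965,"dy": -0.335,"dz": 0.1,"wx": 0,"wy": 0,"wz": 0.453,"hand": 0},{"dx": 0.6965,"dy": -0.335,"dz": 0.2,"wx": 0,"wy": 0,"wz": 0.453,"hand": 0},{"dx": 0.6965,"dy": -0.335,"dz": 0.24,"wx": 0,"wy": 0,"wz": 0.453,"hand": 0},{"dx": 0.6965,"dy": -0.335,"dz": 0.24,"wx": 0,"wy": 0,"wz": 0.453,"hand": 0}]'

```text
t: 1.15
tool_pos: [0.5315, -0.3413, 0.1023]
ee_rot: [1.0, 0.021, 0.001, 0.0]
wrist_force: [0.2, -0.3, 0.6]
grip_width: 0.0438
grasp_force: 0.0
```

```bash
python3 - <<'E'
from h import *
d=snap('wrist','w2'); go(.532,-.340,.10,2.4)
E
```

```text
d [-0.0039  0.0123 -0.007 ] w [-0.018  0.006  0.017] rows 0.1759495928913574 0.08987916432971635
now [ 0.534  -0.3325  0.0959] yaw 2.9 t 1.2 grip 0.0436 0.0 q7 -1.1 F [ 3.2  4.2 -3. ]
```

View pics/w2.png

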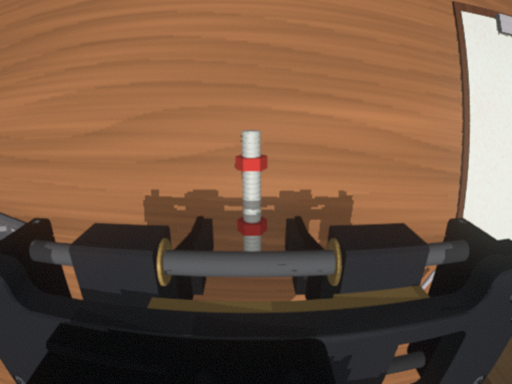

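```bash
cat >> h.py <<'E'
def wray(fn,u,v,z,p,quat):
    d=np.load(f'pics/{fn}.npz'); K=d['mtx']; T=d['T_tool_cam']
    a,b=(u-K[0,2])/K[0,0],(v-K[1,2])/K[1,1]; r=np.hypot(a,b); s=np.sin(r)/r
    c=np.array([a*s,-b*s,-np.cos(r)]); q=R.from_quat(quat)
    o=q.apply(T[:3,3])+p; w=q.apply(T[:3,:3]@c); return o+w*(z-o[2])/w[2]
E
python3 - <<'E'
from h import *
p=np.array([0.5315,-.3413,.1023]);q=[1,.021,.001,0]
a=wray('w2',251.5,161,.016,p,q);b=wray('w2',252,225,.016,p,q);print(a,b,(a+b)/2)
go(.532,-.340,.026,2.4)
E
```

```text
[ 0.56234569 -0.34101262  0.016     ] [ 0.50852699 -0.34383065  0.016     ] [ 0.53543634 -0.34242164  0.016     ]
d [-0.0035  0.0134  0.1164] w [-0.018  0.006  0.017] rows 1.4062723807536488 0.08987916432971635
now [ 0.534  -0.3325  0.0959] yaw 2.9 t 1.2 grip 0.0436 0.0 q7 -1.1 F [ 3.2  4.2 -3. ]
```

drive_tool --deltas '[{"dx": 0.003,"dy": 0.001,"dz": 0,"wx": 0,"wy": 0,"wz": 0,"hand": 0},{"dx": 0.003,"dy": 0.001,"dz": 0,"wx": 0,"wy": 0,"wz": 0,"hand": 0},{"dx": 0.003,"dy": 0.001,"dz": 0.04,"wx": 0,"wy": 0,"wz": 0,"hand": 0},{"dx": 0.003,"dy": 0.001,"dz": 0.08,"wx": 0,"wy": 0,"wz": 0,"hand": 0},{"dx": 0.003,"dy": 0.001,"dz": 0.11,"wx": 0,"wy": 0,"wz": 0,"hand": 0},{"dx": 0.003,"dy": 0.001,"dz": 0.125,"wx": 0,"wy": 0,"wz": 0,"hand": 0},{"dx": 0.003,"dy": 0.001,"dz": 0.125,"wx": 0,"wy": 0,"wz": 0,"hand": 0},{"dx": 0.003,"dy": 0.001,"dz": 0.125,"wx": 0,"wy": 0,"wz": 0,"hand": 0}]'

```text
t: 2.0
tool_pos: [0.5324, -0.3442, 0.0294]
ee_rot: [1.0, 0.02, 0.001, 0.001]
wrist_force: [-0.1, 0.2, -0.2]
grip_width: 0.0431
grasp_force: 0.0
```

```bash
python3 - <<'E'
from h import *
go(.534,-.341,.025,2.4)
E
```

```text
d [ 0.0028 -0.0052  0.0073] w [ 0.003 -0.003 -0.003] rows 0.1132416881567985 0.01816052658719266
now [ 0.5324 -0.3442  0.0294] yaw 2.3 t 2.0 grip 0.0431 0.0 q7 -1.11 F [-0.1  0.2 -0.2]
```

drive_tool --deltas '[{"dx": 0.002,"dy": -0.004,"dz": 0.007,"wx": 0,"wy": 0,"wz": 0,"hand": 0},{"dx": 0.002,"dy": -0.004,"dz": 0.007,"wx": 0,"wy": 0,"wz": 0,"hand": 0},{"dx": 0.002,"dy": -0.004,"dz": 0.007,"wx": 0,"wy": 0,"wz": 0,"hand": -1},{"dx": 0.002,"dy": -0.004,"dz": 0.007,"wx": 0,"wy": 0,"wz": 0,"hand": -1},{"dx": 0.002,"dy": -0.004,"dz": 0.007,"wx": 0,"wy": 0,"wz": 0,"hand": -1},{"dx": 0.002,"dy": -0.004,"dz": 0.007,"wx": 0,"wy": 0,"wz": 0,"hand": -1},{"dx": 0.002,"dy": -0.004,"dz": 0.007,"wx": 0,"wy": 0,"wz": 0,"hand": -1},{"dx": 0.002,"dy": -0.004,"dz": 0.007,"wx": 0,"wy": 0,"wz": 0,"hand": -1}]'

```text
t: 2.8
tool_pos: [0.5333, -0.3409, 0.024]
ee_rot: [1.0, 0.021, 0.0, 0.0]
wrist_force: [-0.1, -0.8, 0.1]
grip_width: 0.0129
grasp_force: 30.0
```

```bash
python3 - <<'E'
from h import *
go(.6276,.1393,.12,4.3)
E
```

```text
d [ 0.1903 -0.793  -0.1603] w [ 0.001 -0.    -0.064] rows 9.97318601218975 0.22380955368146702
now [ 0.5333 -0.3409  0.024 ] yaw 2.4 t 2.8 grip 0.0129 30.0 q7 -1.11 F [-0.1 -0.8  0.1]
```

drive_tool --deltas '[{"dx": 0,"dy": 0,"dz": -0.05,"wx": 0,"wy": 0,"wz": 0,"hand": -1},{"dx": 0,"dy": 0,"dz": -0.12,"wx": 0,"wy": 0,"wz": 0,"hand": -1},{"dx": 0.01,"dy": -0.03,"dz": -0.16,"wx": 0,"wy": 0,"wz": 0,"hand": -1},{"dx": 0.02,"dy": -0.1,"dz": -0.16,"wx": 0,"wy": 0,"wz": 0,"hand": -1},{"dx": 0.04,"dy": -0.17,"dz": -0.16,"wx": 0,"wy": 0,"wz": 0,"hand": -1},{"dx": 0.06,"dy": -0.24,"dz": -0.16,"wx": 0,"wy": 0,"wz": 0,"hand": -1},{"dx": 0.08,"dy": -0.31,"dz": -0.16,"wx": 0,"wy": 0,"wz": 0,"hand": -1},{"dx": 0.1,"dy": -0.38,"dz": -0.16,"wx": 0,"wy": 0,"wz": 0,"hand": -1},{"dx": 0.12,"dy": -0.45,"dz": -0.16,"wx": 0,"wy": 0,"wz": 0,"hand": -1},{"dx": 0.14,"dy": -0.5,"dz": -0.16,"wx": 0,"wy": 0,"wz": 0,"hand": -1}]'

```text
t: 3.8
tool_pos: [0.6044, -0.0333, 0.1197]
ee_rot: [1.0, 0.022, -0.0, -0.001]
wrist_force: [0.9, -0.4, -2.0]
grip_width: 0.0133
grasp_force: 30.0
```

drive_tool --deltas '[{"dx": 0.01,"dy": -0.07,"dz": 0,"wx": 0,"wy": 0,"wz": -0.03,"hand": -1},{"dx": 0.03,"dy": -0.14,"dz": 0,"wx": 0,"wy": 0,"wz": -0.064,"hand": -1},{"dx": 0.05,"dy": -0.21,"dz": 0,"wx": 0,"wy": 0,"wz": -0.064,"hand": -1},{"dx": 0.05,"dy": -0.26,"dz": 0,"wx": 0,"wy": 0,"wz": -0.064,"hand": -1},{"dx": 0.05,"dy": -0.293,"dz": 0,"wx": 0,"wy": 0,"wz": -0.064,"hand": -1},{"dx": 0.05,"dy": -0.293,"dz": 0,"wx": 0,"wy": 0,"wz": -0.064,"hand": -1},{"dx": 0.05,"dy": -0.293,"dz": 0,"wx": 0,"wy": 0,"wz": -0.064,"hand": -1},{"dx": 0.05,"dy": -0.293,"dz": 0,"wx": 0,"wy": 0,"wz": -0.064,"hand": -1}]'

```text
t: 4.6
tool_pos: [0.6274, 0.1373, 0.1196]
ee_rot: [0.999, 0.036, -0.0, 0.001]
wrist_force: [-0.3, 0.2, -1.0]
grip_width: 0.0124
grasp_force: 30.0
```

```bash
python3 - <<'E'
from h import *
d=snap('wrist','w3');go(.6276,.1393,.033,4.3)
E
```

```text
d [ 0.0004 -0.0037  0.1446] w [ 0.003  0.001 -0.005] rows 1.7352559488309132 0.021264808927203473
now [0.6275 0.1372 0.1197] yaw 4.1 t 4.65 grip 0.013 30.0 q7 -1.89 F [ 0.3 -0.1 -1. ]
```

View pics/w3.png

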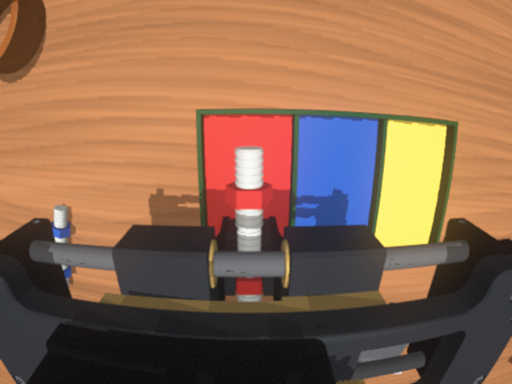

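The wrist view shows the red stud held level over the red pocket (nuts at about (248,200) and (250,290), pocket 203–292), parallel to the divider. Lowering.

drive_tool --deltas '[{"dx": 0,"dy": -0.003,"dz": 0.05,"wx": 0,"wy": 0,"wz": 0,"hand": -1},{"dx": 0,"dy": -0.003,"dz": 0.1,"wx": 0,"wy": 0,"wz": 0,"hand": -1},{"dx": 0,"dy": -0.003,"dz": 0.13,"wx": 0,"wy": 0,"wz": 0,"hand": -1},{"dx": 0,"dy": -0.003,"dz": 0.147,"wx": 0,"wy": 0,"wz": 0,"hand": -1},{"dx": 0,"dy": -0.003,"dz": 0.147,"wx": 0,"wy": 0,"wz": 0,"hand": -1},{"dx": 0,"dy": -0.003,"dz": 0.147,"wx": 0,"wy": 0,"wz": 0,"hand": -1},{"dx": 0,"dy": -0.003,"dz": 0.147,"wx": 0,"wy": 0,"wz": 0,"hand": -1}]'

```text
t: 5.35
tool_pos: [0.628, 0.1412, 0.0327]
ee_rot: [0.999, 0.037, 0.001, -0.0]
wrist_force: [-0.3, 0.3, 0.1]
grip_width: 0.0128
grasp_force: 30.0
```

```bash
python3 - <<'E'
from h import *
go(.6276,.1393,.030,4.3)
E
```

```text
d [-0.0009  0.0032  0.0045] w [-0.    -0.004 -0.001] rows 0.06669355444157267 0.01323753160611103
now [0.628  0.1412 0.0327] yaw 4.3 t 5.35 grip 0.0128 30.0 q7 -1.91 F [-0.3  0.3  0.1]
```

Still 2–3 mm up; lower gently, release, lift.

drive_tool --deltas '[{"dx": 0,"dy": 0.002,"dz": 0.004,"wx": 0,"wy": 0,"wz": 0,"hand": -1},{"dx": 0,"dy": 0.002,"dz": 0.004,"wx": 0,"wy": 0,"wz": 0,"hand": -1},{"dx": 0,"dy": 0.002,"dz": 0.004,"wx": 0,"wy": 0,"wz": 0,"hand": -0.35},{"dx": 0,"dy": 0.002,"dz": 0.004,"wx": 0,"wy": 0,"wz": 0,"hand": -0.35},{"dx": 0,"dy": 0.002,"dz": 0.004,"wx": 0,"wy": 0,"wz": 0,"hand": -0.35},{"dx": 0,"dy": 0.002,"dz": -0.02,"wx": 0,"wy": 0,"wz": 0,"hand": -0.35},{"dx": 0,"dy": 0.002,"dz": -0.06,"wx": 0,"wy": 0,"wz": 0,"hand": -0.35},{"dx": 0,"dy": 0.002,"dz": -0.12,"wx": 0,"wy": 0,"wz": 0,"hand": -0.2},{"dx": 0,"dy": 0.002,"dz": -0.14,"wx": 0,"wy": 0,"wz": 0,"hand": 0},{"dx": 0,"dy": 0.002,"dz": -0.14,"wx": 0,"wy": 0,"wz": 0,"hand": 0}]'

```text
t: 6.35
tool_pos: [0.629, 0.1407, 0.1189]
ee_rot: [0.999, 0.037, 0.003, -0.001]
wrist_force: [0.1, 0.1, -0.6]
grip_width: 0.0406
grasp_force: 0.0
```

```bash
python3 - <<'E'
from h import *
go(.5424,.343,.10,-11.8)
E
```

```text
d [-0.1188 -0.347   0.0311] w [-0.003 -0.011  0.537] rows 4.416676198291823 1.874450229078385
now [0.629  0.1407 0.1189] yaw 4.3 t 6.35 grip 0.0406 0.0 q7 -1.89 F [ 0.1  0.1 -0.6]
```

drive_tool --deltas '[{"dx": -0.02,"dy": -0.07,"dz": 0,"wx": 0,"wy": 0,"wz": 0.1,"hand": 0},{"dx": -0.045,"dy": -0.14,"dz": 0,"wx": 0,"wy": 0.0,"wz": 0.2,"hand": 0},{"dx": -0.07,"dy": -0.21,"dz": 0,"wx": 0,"wy": 0,"wz": 0.3,"hand": 0},{"dx": -0.095,"dy": -0.28,"dz": 0.01,"wx": 0,"wy": 0,"wz": 0.4,"hand": 0},{"dx": -0.119,"dy": -0.34,"dz": 0.03,"wx": 0,"wy": 0,"wz": 0.5,"hand": 0},{"dx": -0.119,"dy": -0.347,"dz": 0.03,"wx": 0,"wy": 0,"wz": 0.5,"hand": 0},{"dx": -0.119,"dy": -0.347,"dz": 0.03,"wx": 0,"wy": 0,"wz": 0.5,"hand": 0},{"dx": -0.119,"dy": -0.347,"dz": 0.03,"wx": 0,"wy": 0,"wz": 0.5,"hand": 0}]'

```text
t: 7.15
tool_pos: [0.541, 0.3406, 0.0969]
ee_rot: [0.996, -0.094, -0.0, 0.001]
wrist_force: [-0.4, -0.5, -0.3]
grip_width: 0.0434
grasp_force: 0.0
```

```bash
python3 - <<'E'
from h import *
s=ctrl.sense(); d=snap('wrist','w4'); im=d['pixels']; hsv=cv2.cvtColor(im,cv2.COLOR_BGR2HSV)
m=(hsv[...,0]>=105)&(hsv[...,0]<=125)&(hsv[...,1]>130)&(hsv[...,2]>70)
k,l,st,c=cv2.connectedComponentsWithStats(m.astype(np.uint8))
for i in range(1,k):
    if st[i,4]>30: print(st[i],c[i].round(1),wray('w4',*c[i],.014,s['tool_pos'],s['ee_rot']).round(4))
go(.5424,.343,.025,-10.8)
E
```

```text
[ 475    0   37  124 2924] [498.6  51.2] [0.6406 0.0755 0.014 ]
[234 159  25  13 282] [246.3 165.3] [0.5688 0.3381 0.014 ]
[486 217  18  16 165] [494.3 225.3] [0.4578 0.0839 0.014 ]
[236 224  27  14 258] [248.4 231.4] [0.5139 0.347  0.014 ]
d [ 0.0006 -0.0051  0.1204] w [ 0.003 -0.001 -0.002] rows 1.445982446153124 0.013302306874371
now [0.5415 0.3402 0.0972] yaw -10.9 t 7.2 grip 0.0437 0.0 q7 -2.47 F [ 0.5 -0.6  0.5]
```

drive_tool --deltas '[{"dx": 0,"dy": -0.004,"dz": 0.04,"wx": 0,"wy": 0,"wz": 0,"hand": 0},{"dx": 0,"dy": -0.004,"dz": 0.08,"wx": 0,"wy": 0,"wz": 0,"hand": 0},{"dx": 0,"dy": -0.004,"dz": 0.11,"wx": 0,"wy": 0,"wz": 0,"hand": 0},{"dx": 0,"dy": -0.004,"dz": 0.118,"wx": 0,"wy": 0,"wz": 0,"hand": 0},{"dx": 0,"dy": -0.004,"dz": 0.118,"wx": 0,"wy": 0,"wz": 0,"hand": 0},{"dx": 0,"dy": -0.004,"dz": 0.118,"wx": 0,"wy": 0,"wz": 0,"hand": 0},{"dx": 0,"dy": -0.004,"dz": 0.118,"wx": 0,"wy": 0,"wz": 0,"hand": 0}]'

```text
t: 7.9
tool_pos: [0.5419, 0.345, 0.0282]
ee_rot: [0.996, -0.094, 0.001, -0.001]
wrist_force: [-1.1, -0.0, -0.0]
grip_width: 0.0431
grasp_force: 0.0
```

```bash
python3 - <<'E'
from h import *
go(.5418,.3428,.024,-10.8)
E
```

```text
d [0.0006 0.0036 0.007 ] w [-0.003 -0.003  0.002] rows 0.09452522303063365 0.01748529939429345
now [0.5419 0.345  0.0282] yaw -10.7 t 7.9 grip 0.0431 0.0 q7 -2.49 F [-1.1 -0.  -0. ]
```

drive_tool --deltas '[{"dx": 0,"dy": 0.003,"dz": 0.006,"wx": 0,"wy": 0,"wz": 0,"hand": 0},{"dx": 0,"dy": 0.003,"dz": 0.006,"wx": 0,"wy": 0,"wz": 0,"hand": 0},{"dx": 0,"dy": 0.003,"dz": 0.006,"wx": 0,"wy": 0,"wz": 0,"hand": -1},{"dx": 0,"dy": 0.003,"dz": 0.006,"wx": 0,"wy": 0,"wz": 0,"hand": -1},{"dx": 0,"dy": 0.003,"dz": 0.006,"wx": 0,"wy": 0,"wz": 0,"hand": -1},{"dx": 0,"dy": 0.003,"dz": 0.006,"wx": 0,"wy": 0,"wz": 0,"hand": -1},{"dx": 0,"dy": 0.003,"dz": 0.006,"wx": 0,"wy": 0,"wz": 0,"hand": -1},{"dx": 0,"dy": 0.003,"dz": 0.006,"wx": 0,"wy": 0,"wz": 0,"hand": -1}]'

```text
t: 8.7
tool_pos: [0.5405, 0.3426, 0.0233]
ee_rot: [0.996, -0.093, -0.0, 0.0]
wrist_force: [-0.4, -1.9, 0.7]
grip_width: 0.0132
grasp_force: 30.0
```

```bash
python3 - <<'E'
from h import *
go(.6335,.0592,.12,4.3)
E
```

```text
d [ 0.24    0.4355 -0.1608] w [ 0.001  0.    -0.5  ] rows 6.271712586230673 1.7467023843733356
now [0.5405 0.3426 0.0233] yaw -10.7 t 8.7 grip 0.0132 30.0 q7 -2.49 F [-0.4 -1.9  0.7]
```

drive_tool --deltas '[{"dx": 0,"dy": 0,"dz": -0.05,"wx": 0,"wy": 0,"wz": 0,"hand": -1},{"dx": 0,"dy": 0,"dz": -0.12,"wx": 0,"wy": 0,"wz": 0,"hand": -1},{"dx": 0.02,"dy": 0.03,"dz": -0.16,"wx": 0,"wy": 0,"wz": -0.05,"hand": -1},{"dx": 0.055,"dy": 0.1,"dz": -0.16,"wx": 0,"wy": 0,"wz": -0.1,"hand": -1},{"dx": 0.09,"dy": 0.17,"dz": -0.16,"wx": 0,"wy": 0,"wz": -0.2,"hand": -1},{"dx": 0.13,"dy": 0.24,"dz": -0.16,"wx": 0,"wy": 0,"wz": -0.3,"hand": -1},{"dx": 0.17,"dy": 0.31,"dz": -0.16,"wx": 0,"wy": 0,"wz": -0.4,"hand": -1},{"dx": 0.21,"dy": 0.38,"dz": -0.16,"wx": 0,"wy": 0,"wz": -0.45,"hand": -1},{"dx": 0.24,"dy": 0.4355,"dz": -0.16,"wx": 0,"wy": 0,"wz": -0.5,"hand": -1},{"dx": 0.24,"dy": 0.4355,"dz": -0.16,"wx": 0,"wy": 0,"wz": -0.5,"hand": -1}]'

```text
t: 9.7
tool_pos: [0.6351, 0.0501, 0.1187]
ee_rot: [0.999, 0.032, 0.0, 0.003]
wrist_force: [-0.1, 0.2, -1.0]
grip_width: 0.0129
grasp_force: 30.0
```

drive_tool --deltas '[{"dx": 0,"dy": 0,"dz": 0,"wx": 0,"wy": 0,"wz": 0,"hand": -1},{"dx": 0,"dy": 0,"dz": 0,"wx": 0,"wy": 0,"wz": 0,"hand": -1},{"dx": 0,"dy": 0,"dz": 0,"wx": 0,"wy": 0,"wz": 0,"hand": -1}]'

```text
t: 10.0
tool_pos: [0.633, 0.0619, 0.1192]
ee_rot: [0.999, 0.039, -0.0, -0.0]
wrist_force: [0.8, -0.6, -1.2]
grip_width: 0.0131
grasp_force: 30.0
```

```bash
python3 - <<'E'
from h import *
d=snap('wrist','w5');go(.6335,.0592,.030,4.3)
E
```

```text
d [0.0004 0.0042 0.1488] w [-0.001  0.     0.006] rows 1.7863975713466465 0.020771911746842342
now [0.6331 0.0616 0.1193] yaw 4.5 t 10.05 grip 0.0127 30.0 q7 -1.76 F [-0.1  1.  -2.1]
```

View pics/w5.png

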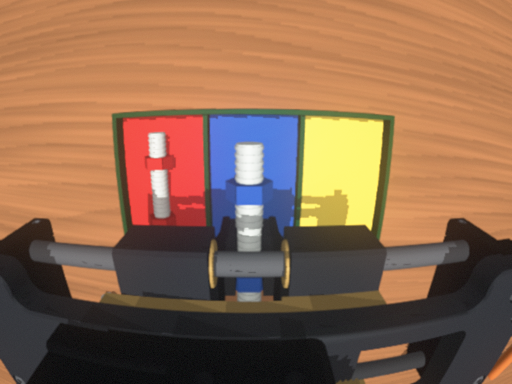

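Red lies in its pocket (150–170, 135–215). The blue stud hangs over the middle of the blue pocket, nut at (248,190).

drive_tool --deltas '[{"dx": 0,"dy": 0.003,"dz": 0.05,"wx": 0,"wy": 0,"wz": 0,"hand": -1},{"dx": 0,"dy": 0.003,"dz": 0.1,"wx": 0,"wy": 0,"wz": 0,"hand": -1},{"dx": 0,"dy": 0.003,"dz": 0.13,"wx": 0,"wy": 0,"wz": 0,"hand": -1},{"dx": 0,"dy": 0.003,"dz": 0.147,"wx": 0,"wy": 0,"wz": 0,"hand": -1},{"dx": 0,"dy": 0.003,"dz": 0.147,"wx": 0,"wy": 0,"wz": 0,"hand": -1},{"dx": 0,"dy": 0.003,"dz": 0.147,"wx": 0,"wy": 0,"wz": 0,"hand": -1},{"dx": 0,"dy": 0.003,"dz": 0.147,"wx": 0,"wy": 0,"wz": 0,"hand": -1},{"dx": 0,"dy": 0.003,"dz": 0.147,"wx": 0,"wy": 0,"wz": 0,"hand": -1}]'

```text
t: 10.85
tool_pos: [0.6343, 0.0578, 0.0321]
ee_rot: [0.999, 0.038, 0.001, -0.0]
wrist_force: [-0.0, 0.2, -1.2]
grip_width: 0.0127
grasp_force: 30.0
```

```bash
python3 - <<'E'
from h import *
go(.6335,.0592,.0293,4.3)
E
```

```text
d [-0.0012 -0.0023  0.0047] w [-0.    -0.003  0.   ] rows 0.06474483236381198 0.012212371720656048
now [0.6343 0.0578 0.0321] yaw 4.3 t 10.85 grip 0.0127 30.0 q7 -1.78 F [-0.   0.2 -1.2]
```

drive_tool --deltas '[{"dx": 0,"dy": 0,"dz": 0.004,"wx": 0,"wy": 0,"wz": 0,"hand": -1},{"dx": 0,"dy": 0,"dz": 0.004,"wx": 0,"wy": 0,"wz": 0,"hand": -1},{"dx": 0,"dy": 0,"dz": 0.004,"wx": 0,"wy": 0,"wz": 0,"hand": -0.35},{"dx": 0,"dy": 0,"dz": 0.004,"wx": 0,"wy": 0,"wz": 0,"hand": -0.35},{"dx": 0,"dy": 0,"dz": 0.004,"wx": 0,"wy": 0,"wz": 0,"hand": -0.35},{"dx": 0,"dy": 0,"dz": -0.02,"wx": 0,"wy": 0,"wz": 0,"hand": -0.35},{"dx": 0,"dy": 0,"dz": -0.06,"wx": 0,"wy": 0,"wz": 0,"hand": -0.35},{"dx": 0,"dy": 0,"dz": -0.12,"wx": 0,"wy": 0,"wz": 0,"hand": -0.2},{"dx": 0,"dy": 0,"dz": -0.14,"wx": 0,"wy": 0,"wz": 0,"hand": 0},{"dx": 0,"dy": 0,"dz": -0.14,"wx": 0,"wy": 0,"wz": 0,"hand": 0}]'

```text
t: 11.85
tool_pos: [0.6355, 0.0581, 0.1183]
ee_rot: [0.999, 0.037, 0.003, -0.0]
wrist_force: [-0.2, -0.2, -0.1]
grip_width: 0.0409
grasp_force: 0.0
```

```bash
python3 - <<'E'
from h import *
go(.444,.201,.10,13.5)
E
```

```text
d [-0.3005 -0.2615  0.0288] w [ 0.    -0.011 -0.307] rows 4.79281892699137 1.0720102896714652
now [0.6355 0.0581 0.1183] yaw 4.3 t 11.85 grip 0.0409 0.0 q7 -1.75 F [-0.2 -0.2 -0.1]
```

drive_tool --deltas '[{"dx": -0.05,"dy": -0.04,"dz": 0,"wx": 0,"wy": 0,"wz": -0.1,"hand": 0},{"dx": -0.1,"dy": -0.09,"dz": 0,"wx": 0,"wy": 0,"wz": -0.15,"hand": 0},{"dx": -0.15,"dy": -0.13,"dz": 0,"wx": 0,"wy": 0,"wz": -0.2,"hand": 0},{"dx": -0.2,"dy": -0.175,"dz": 0,"wx": 0,"wy": 0,"wz": -0.25,"hand": 0},{"dx": -0.25,"dy": -0.22,"dz": 0.02,"wx": 0,"wy": 0,"wz": -0.307,"hand": 0},{"dx": -0.3,"dy": -0.26,"dz": 0.029,"wx": 0,"wy": 0,"wz": -0.307,"hand": 0},{"dx": -0.3,"dy": -0.26,"dz": 0.029,"wx": 0,"wy": 0,"wz": -0.307,"hand": 0},{"dx": -0.3,"dy": -0.26,"dz": 0.029,"wx": 0,"wy": 0,"wz": -0.307,"hand": 0},{"dx": -0.3,"dy": -0.26,"dz": 0.029,"wx": 0,"wy": 0,"wz": -0.307,"hand": 0}]'

```text
t: 12.75
tool_pos: [0.4433, 0.199, 0.0974]
ee_rot: [0.993, 0.117, 0.0, 0.0]
wrist_force: [-0.8, -0.2, 0.2]
grip_width: 0.0435
grasp_force: 0.0
```

```bash
python3 - <<'E'
from h import *
s=ctrl.sense(); d=snap('wrist','w6'); im=d['pixels']; hsv=cv2.cvtColor(im,cv2.COLOR_BGR2HSV)
m=(hsv[...,0]>=22)&(hsv[...,0]<=35)&(hsv[...,1]>130)&(hsv[...,2]>70)
k,l,st,c=cv2.connectedComponentsWithStats(m.astype(np.uint8))
for i in range(1,k):
    if st[i,4]>30: print(st[i],c[i].round(1),wray('w6',*c[i],.014,s['tool_pos'],s['ee_rot']).round(4))
go(.444,.201,.024,13.5)
E
```

```text
[ 480    0   32  129 3123] [498.4  66.3] [ 0.6278 -0.0045  0.014 ]
[231 156  32  16 240] [246.8 163.1] [0.4717 0.2084 0.014 ]
[233 219  30  19 391] [247.5 229.4] [0.4178 0.195  0.014 ]
d [ 0.0015 -0.0034  0.1225] w [ 0.001 -0.001 -0.004] rows 1.4707160072857377 0.014492033499959438
now [0.4436 0.1988 0.0975] yaw 13.4 t 12.8 grip 0.0434 0.0 q7 -1.99 F [ 0.2 -0.6  0.2]
```

drive_tool --deltas '[{"dx": 0.002,"dy": -0.002,"dz": 0.04,"wx": 0,"wy": 0,"wz": 0,"hand": 0},{"dx": 0.002,"dy": -0.002,"dz": 0.08,"wx": 0,"wy": 0,"wz": 0,"hand": 0},{"dx": 0.002,"dy": -0.002,"dz": 0.11,"wx": 0,"wy": 0,"wz": 0,"hand": 0},{"dx": 0.002,"dy": -0.002,"dz": 0.12,"wx": 0,"wy": 0,"wz": 0,"hand": 0},{"dx": 0.002,"dy": -0.002,"dz": 0.12,"wx": 0,"wy": 0,"wz": 0,"hand": 0},{"dx": 0.002,"dy": -0.002,"dz": 0.12,"wx": 0,"wy": 0,"wz": 0,"hand": 0},{"dx": 0.002,"dy": -0.002,"dz": 0.12,"wx": 0,"wy": 0,"wz": 0,"hand": 0}]'

```text
t: 13.5
tool_pos: [0.4443, 0.2014, 0.0266]
ee_rot: [0.993, 0.117, 0.001, -0.0]
wrist_force: [0.4, -0.8, 0.3]
grip_width: 0.0435
grasp_force: 0.0
```

```bash
python3 - <<'E'
from h import *
go(.4444,.2014,.024,13.5)
E
```

```text
d [0.0002 0.0001 0.0043] w [-0.001 -0.004 -0.001] rows 0.051787495724673754 0.013712132264474083
now [0.4443 0.2014 0.0266] yaw 13.5 t 13.5 grip 0.0435 0.0 q7 -2.05 F [ 0.4 -0.8  0.3]
```

drive_tool --deltas '[{"dx": 0,"dy": 0,"dz": 0.003,"wx": 0,"wy": 0,"wz": 0,"hand": 0},{"dx": 0,"dy": 0,"dz": 0.003,"wx": 0,"wy": 0,"wz": 0,"hand": -1},{"dx": 0,"dy": 0,"dz": 0.003,"wx": 0,"wy": 0,"wz": 0,"hand": -1},{"dx": 0,"dy": 0,"dz": 0.003,"wx": 0,"wy": 0,"wz": 0,"hand": -1},{"dx": 0,"dy": 0,"dz": 0.003,"wx": 0,"wy": 0,"wz": 0,"hand": -1},{"dx": 0,"dy": 0,"dz": 0.003,"wx": 0,"wy": 0,"wz": 0,"hand": -1},{"dx": 0,"dy": 0,"dz": 0.003,"wx": 0,"wy": 0,"wz": 0,"hand": -1}]'

```text
t: 14.2
tool_pos: [0.4434, 0.2011, 0.0239]
ee_rot: [0.993, 0.118, -0.0, 0.0]
wrist_force: [-0.2, -0.1, 0.6]
grip_width: 0.0132
grasp_force: 30.0
```

```bash
python3 - <<'E'
from h import *
go(.438,-.0647,.12,-10.7)
E
```

```text
d [-0.1123  0.4287 -0.16  ] w [ 0.001 -0.     0.807] rows 5.654096255415779 2.819483158242258
now [0.4434 0.2011 0.0239] yaw 13.5 t 14.2 grip 0.0132 30.0 q7 -2.05 F [-0.2 -0.1  0.6]
```

drive_tool --deltas '[{"dx": 0,"dy": 0,"dz": -0.05,"wx": 0,"wy": 0,"wz": 0,"hand": -1},{"dx": 0,"dy": 0,"dz": -0.12,"wx": 0,"wy": 0,"wz": 0,"hand": -1},{"dx": -0.01,"dy": 0.04,"dz": -0.16,"wx": 0,"wy": 0,"wz": 0.1,"hand": -1},{"dx": -0.03,"dy": 0.11,"dz": -0.16,"wx": 0,"wy": 0,"wz": 0.2,"hand": -1},{"dx": -0.05,"dy": 0.18,"dz": -0.16,"wx": 0,"wy": 0,"wz": 0.35,"hand": -1},{"dx": -0.067,"dy": 0.25,"dz": -0.16,"wx": 0,"wy": 0,"wz": 0.5,"hand": -1},{"dx": -0.085,"dy": 0.32,"dz": -0.16,"wx": 0,"wy": 0,"wz": 0.65,"hand": -1},{"dx": -0.1,"dy": 0.38,"dz": -0.16,"wx": 0,"wy": 0,"wz": 0.75,"hand": -1},{"dx": -0.112,"dy": 0.42,"dz": -0.16,"wx": 0,"wy": 0,"wz": 0.807,"hand": -1},{"dx": -0.112,"dy": 0.4285,"dz": -0.16,"wx": 0,"wy": 0,"wz": 0.807,"hand": -1}]'

```text
t: 15.2
tool_pos: [0.4371, -0.0678, 0.1196]
ee_rot: [0.995, -0.096, -0.001, 0.001]
wrist_force: [-0.4, -0.0, -2.2]
grip_width: 0.0129
grasp_force: 30.0
```

drive_tool --deltas '[{"dx": 0,"dy": 0,"dz": 0,"wx": 0,"wy": 0,"wz": 0,"hand": -1},{"dx": 0,"dy": 0,"dz": 0,"wx": 0,"wy": 0,"wz": 0,"hand": -1},{"dx": 0,"dy": 0,"dz": 0,"wx": 0,"wy": 0,"wz": 0,"hand": -1},{"dx": 0,"dy": 0,"dz": 0,"wx": 0,"wy": 0,"wz": 0,"hand": -1}]'

```text
t: 15.6
tool_pos: [0.4382, -0.0632, 0.1199]
ee_rot: [0.996, -0.092, -0.0, -0.0]
wrist_force: [-0.3, 0.7, -2.0]
grip_width: 0.0128
grasp_force: 30.0
```

```bash
python3 - <<'E'
from h import *
s=ctrl.sense();print(s['tool_pos'],s['ee_rot'])
d=snap('wrist','w7');go(.438,-.0647,.06,-10.7); d=snap('top','top7')
a=cv2.resize(d['pixels'][140:230,260:350],(400,400),interpolation=cv2.INTER_CUBIC)
b=np.load('pics/w7.npz')['pixels'][90:290,150:350]
cv2.imwrite('pics/c7.png',np.hstack([cv2.resize(b,(400,400)),a]))
E
```

```text
[ 0.43817804 -0.0632056   0.11985779] [ 9.95758878e-01 -9.20012675e-02 -3.88372498e-05 -1.51803315e-04]
d [0.0001 0.0021 0.0998] w [-0.     0.     0.004] rows 1.1976951026816662 0.01382411714331834
now [ 0.4382 -0.0635  0.1199] yaw -10.6 t 15.65 grip 0.0128 30.0 q7 -1.75 F [-0.2 -0.1 -1.7]
```

View pics/c7.png

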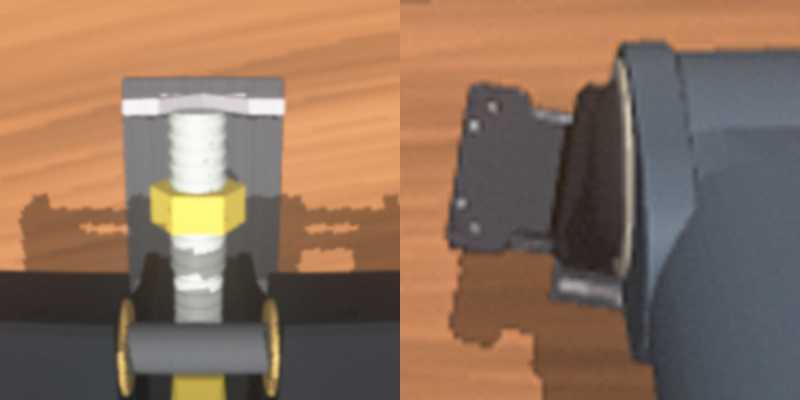

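```bash
python3 - <<'E'
from h import *
p=np.array([0.43817804,-0.0632056,0.11985779]);q=[9.95758878e-01,-9.20012675e-02,0,0]
w=wray('w7',251.3,141.5,.031,p,q)
t=ray('top0',314.6,168.7,.031); print(w,t, R.from_quat(q).inv().apply(w-p))
for u in(122,284): print(wray('w7',150+u/2,142,.031,p,q))
go(.438,-.0647,.045,-10.7)
E
```

```text
[ 0.48261917 -0.07243205  0.031     ] [ 0.48116382 -0.07290153  0.031     ] [0.0453793  0.00092766 0.08885779]
[ 0.48817064 -0.04153819  0.031     ]
[ 0.4766461  -0.10364677  0.031     ]
d [0.     0.0018 0.1248] w [-0.    -0.     0.003] rows 1.498209080928349 0.011110029344328476
now [ 0.4382 -0.0637  0.1199] yaw -10.6 t 15.7 grip 0.0128 30.0 q7 -1.75 F [-0.2  0.5 -2.1]
```

drive_tool --deltas '[{"dx": 0,"dy": 0.002,"dz": 0.04,"wx": 0,"wy": 0,"wz": 0,"hand": -1},{"dx": 0,"dy": 0.002,"dz": 0.08,"wx": 0,"wy": 0,"wz": 0,"hand": -1},{"dx": 0,"dy": 0.002,"dz": 0.11,"wx": 0,"wy": 0,"wz": 0,"hand": -1},{"dx": 0,"dy": 0.002,"dz": 0.13,"wx": 0,"wy": 0,"wz": 0,"hand": -1},{"dx": 0,"dy": 0.002,"dz": 0.135,"wx": 0,"wy": 0,"wz": 0,"hand": -1},{"dx": 0,"dy": 0.002,"dz": 0.135,"wx": 0,"wy": 0,"wz": 0,"hand": -1},{"dx": 0,"dy": 0.002,"dz": 0.135,"wx": 0,"wy": 0,"wz": 0,"hand": -1},{"dx": 0,"dy": 0.002,"dz": 0.135,"wx": 0,"wy": 0,"wz": 0,"hand": -1}]'

```text
t: 16.5
tool_pos: [0.4385, -0.0656, 0.0396]
ee_rot: [0.996, -0.093, 0.001, 0.0]
wrist_force: [0.3, -0.0, -2.3]
grip_width: 0.013
grasp_force: 30.0
```

```bash
python3 - <<'E'
from h import *
go(.438,-.0647,.037,-10.7)
E
```

```text
d [-0.0012 -0.0013  0.0044] w [-0.    -0.003  0.   ] rows 0.056488089610676494 0.01144689048816051
now [ 0.4385 -0.0656  0.0396] yaw -10.7 t 16.5 grip 0.013 30.0 q7 -1.77 F [ 0.3 -0.  -2.3]
```

drive_tool --deltas '[{"dx": 0,"dy": -0.001,"dz": 0.003,"wx": 0,"wy": 0,"wz": 0,"hand": -1},{"dx": 0,"dy": -0.001,"dz": 0.003,"wx": 0,"wy": 0,"wz": 0,"hand": -1},{"dx": 0,"dy": -0.001,"dz": 0.003,"wx": 0,"wy": 0,"wz": 0,"hand": -1},{"dx": 0,"dy": -0.001,"dz": 0.003,"wx": 0,"wy": 0,"wz": 0,"hand": -1},{"dx": 0,"dy": -0.001,"dz": 0.003,"wx": 0,"wy": 0,"wz": 0,"hand": -1}]'

```text
t: 17.0
tool_pos: [0.438, -0.0651, 0.0371]
ee_rot: [0.996, -0.093, 0.0, 0.0]
wrist_force: [-1.3, -0.3, -1.6]
grip_width: 0.0132
grasp_force: 30.0
```

drive_tool --deltas '[{"dx": 0,"dy": 0,"dz": 0,"wx": 0,"wy": 0,"wz": 0,"hand": 0},{"dx": 0,"dy": 0,"dz": 0,"wx": 0,"wy": 0,"wz": 0,"hand": 0},{"dx": 0,"dy": 0,"dz": 0,"wx": 0,"wy": 0,"wz": 0,"hand": 0},{"dx": 0,"dy": 0,"dz": 0,"wx": 0,"wy": 0,"wz": 0,"hand": 0},{"dx": 0,"dy": 0,"dz": -0.02,"wx": 0,"wy": 0,"wz": 0,"hand": 0},{"dx": 0,"dy": 0,"dz": -0.06,"wx": 0,"wy": 0,"wz": 0,"hand": 0},{"dx": 0,"dy": 0,"dz": -0.1,"wx": 0,"wy": 0,"wz": 0,"hand": 0},{"dx": 0,"dy": 0,"dz": -0.12,"wx": 0,"wy": 0,"wz": 0,"hand": 0},{"dx": 0,"dy": 0,"dz": -0.12,"wx": 0,"wy": 0,"wz": 0,"hand": 0},{"dx": 0,"dy": 0,"dz": -0.12,"wx": 0,"wy": 0,"wz": 0,"hand": 0}]'

```text
t: 18.0
tool_pos: [0.438, -0.065, 0.1095]
ee_rot: [0.996, -0.093, 0.0, 0.0]
wrist_force: [-0.7, 0.6, -0.4]
grip_width: 0.0436
grasp_force: 0.0
```

drive_tool --deltas '[{"dx": 0,"dy": 0,"dz": 0,"wx": 0,"wy": 0,"wz": 0,"hand": 0},{"dx": 0,"dy": 0,"dz": 0,"wx": 0,"wy": 0,"wz": 0,"hand": 0},{"dx": 0,"dy": 0,"dz": 0,"wx": 0,"wy": 0,"wz": 0,"hand": 0},{"dx": 0,"dy": 0,"dz": 0,"wx": 0,"wy": 0,"wz": 0,"hand": 0}]'

```text
t: 18.4
tool_pos: [0.4378, -0.065, 0.1087]
ee_rot: [0.996, -0.093, -0.0, 0.0]
wrist_force: [-0.2, -1.0, 0.4]
grip_width: 0.0434
grasp_force: 0.0
```

```bash
python3 - <<'E'
from h import *
s=ctrl.sense();print(s['tool_pos'],s['ee_rot'])
d=snap('wrist','w8');go(.438,-.0647,.06,-10.7); e=snap('scene','scene8')
b=d['pixels'][90:290,150:350]; a=e['pixels'][150:220,165:235]
cv2.imwrite('pics/c8.png',np.hstack([cv2.resize(b,(400,400)),cv2.resize(a,(400,400),interpolation=cv2.INTER_CUBIC)]))
E
```

```text
[ 0.43777745 -0.06498468  0.10868938] [ 9.95651650e-01 -9.31535547e-02 -4.54504303e-04  3.14901997e-05]
d [ 0.0002 -0.0006  0.0813] w [0.    0.001 0.   ] rows 0.9758708732979927 0.0048228811807457025
now [ 0.4378 -0.065   0.1088] yaw -10.7 t 18.45 grip 0.0433 0.0 q7 -1.75 F [-1.2 -0.5 -0.1]
```

View pics/c8.png

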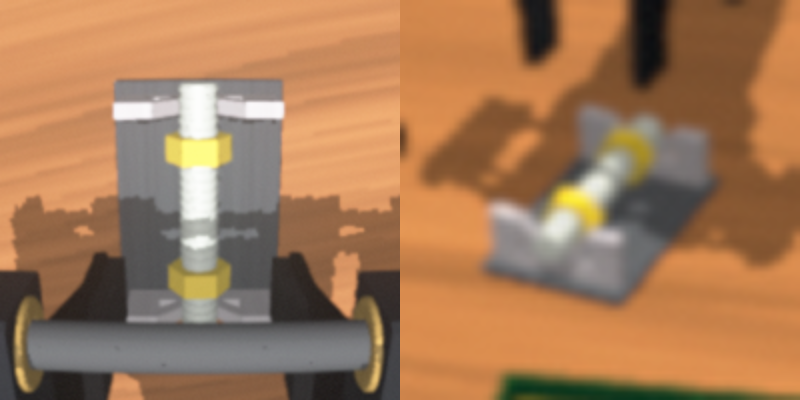

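Both views show the yellow stud seated in both notches, nuts between the plates at (198,150) and (200,278), with the gripper clear. Picking it up again.

drive_tool --deltas '[{"dx": 0,"dy": 0,"dz": 0.04,"wx": 0,"wy": 0,"wz": 0,"hand": 0},{"dx": 0,"dy": 0,"dz": 0.08,"wx": 0,"wy": 0,"wz": 0,"hand": 0},{"dx": 0,"dy": 0,"dz": 0.11,"wx": 0,"wy": 0,"wz": 0,"hand": 0},{"dx": 0,"dy": 0,"dz": 0.119,"wx": 0,"wy": 0,"wz": 0,"hand": 0},{"dx": 0,"dy": 0,"dz": 0.119,"wx": 0,"wy": 0,"wz": 0,"hand": 0},{"dx": 0,"dy": 0,"dz": 0.119,"wx": 0,"wy": 0,"wz": 0,"hand": 0},{"dx": 0,"dy": 0,"dz": 0.119,"wx": 0,"wy": 0,"wz": 0,"hand": 0},{"dx": 0,"dy": 0,"dz": 0.119,"wx": 0,"wy": 0,"wz": 0,"hand": 0},{"dx": 0,"dy": 0,"dz": 0.119,"wx": 0,"wy": 0,"wz": 0,"hand": 0}]'

```text
t: 19.4
tool_pos: [0.4383, -0.0651, 0.0382]
ee_rot: [0.996, -0.093, 0.001, 0.0]
wrist_force: [-1.0, 0.1, 0.1]
grip_width: 0.0434
grasp_force: 0.0
```

drive_tool --deltas '[{"dx": 0,"dy": 0,"dz": 0,"wx": 0,"wy": 0,"wz": 0,"hand": -1},{"dx": 0,"dy": 0,"dz": 0,"wx": 0,"wy": 0,"wz": 0,"hand": -1},{"dx": 0,"dy": 0,"dz": 0,"wx": 0,"wy": 0,"wz": 0,"hand": -1},{"dx": 0,"dy": 0,"dz": 0,"wx": 0,"wy": 0,"wz": 0,"hand": -1},{"dx": 0,"dy": 0,"dz": 0,"wx": 0,"wy": 0,"wz": 0,"hand": -1},{"dx": 0,"dy": 0,"dz": 0,"wx": 0,"wy": 0,"wz": 0,"hand": -1}]'

```text
t: 20.0
tool_pos: [0.438, -0.0652, 0.0377]
ee_rot: [0.996, -0.093, -0.0, 0.0]
wrist_force: [-0.3, -0.7, 0.5]
grip_width: 0.0131
grasp_force: 30.0
```

```bash
python3 - <<'E'
from h import *
go(.6385,-.0210,.12,4.3)
E
```

```text
d [ 0.3147 -0.1344 -0.1373] w [ 0.001  0.    -0.5  ] rows 4.424947848265313 1.7457937247146342
now [ 0.438  -0.0652  0.0377] yaw -10.7 t 20.0 grip 0.0131 30.0 q7 -1.78 F [-0.3 -0.7  0.5]
```

drive_tool --deltas '[{"dx": 0,"dy": 0,"dz": -0.04,"wx": 0,"wy": 0,"wz": 0,"hand": -1},{"dx": 0,"dy": 0,"dz": -0.1,"wx": 0,"wy": 0,"wz": 0,"hand": -1},{"dx": 0.03,"dy": -0.01,"dz": -0.137,"wx": 0,"wy": 0,"wz": 0,"hand": -1},{"dx": 0.09,"dy": -0.04,"dz": -0.137,"wx": 0,"wy": 0,"wz": -0.1,"hand": -1},{"dx": 0.15,"dy": -0.065,"dz": -0.137,"wx": 0,"wy": 0,"wz": -0.25,"hand": -1},{"dx": 0.21,"dy": -0.09,"dz": -0.137,"wx": 0,"wy": 0,"wz": -0.4,"hand": -1},{"dx": 0.27,"dy": -0.115,"dz": -0.137,"wx": 0,"wy": 0,"wz": -0.5,"hand": -1},{"dx": 0.3147,"dy": -0.1344,"dz": -0.137,"wx": 0,"wy": 0,"wz": -0.5,"hand": -1},{"dx": 0.3147,"dy": -0.1344,"dz": -0.137,"wx": 0,"wy": 0,"wz": -0.5,"hand": -1},{"dx": 0.3147,"dy": -0.1344,"dz": -0.137,"wx": 0,"wy": 0,"wz": -0.5,"hand": -1}]'

```text
t: 21.0
tool_pos: [0.6377, -0.0206, 0.1187]
ee_rot: [0.999, 0.038, -0.001, -0.0]
wrist_force: [-1.0, -0.0, -2.2]
grip_width: 0.0131
grasp_force: 30.0
```

drive_tool --deltas '[{"dx": 0,"dy": 0,"dz": 0,"wx": 0,"wy": 0,"wz": 0,"hand": -1},{"dx": 0,"dy": 0,"dz": 0,"wx": 0,"wy": 0,"wz": 0,"hand": -1},{"dx": 0,"dy": 0,"dz": 0,"wx": 0,"wy": 0,"wz": 0,"hand": -1}]'

```text
t: 21.3
tool_pos: [0.6378, -0.0212, 0.1201]
ee_rot: [0.999, 0.037, -0.0, 0.0]
wrist_force: [0.0, -0.6, -1.1]
grip_width: 0.0132
grasp_force: 30.0
```

```bash
python3 - <<'E'
from h import *
d=snap('wrist','w9');go(.6385,-.0210,.0307,4.3)
E
```

```text
d [ 0.0009 -0.0002  0.149 ] w [ 0.     0.    -0.001] rows 1.7885845040339512 0.0028359304901223693
now [ 0.6379 -0.0211  0.1201] yaw 4.3 t 21.35 grip 0.0131 30.0 q7 -1.61 F [ 0.6  0.  -2. ]
```

View pics/w9.png

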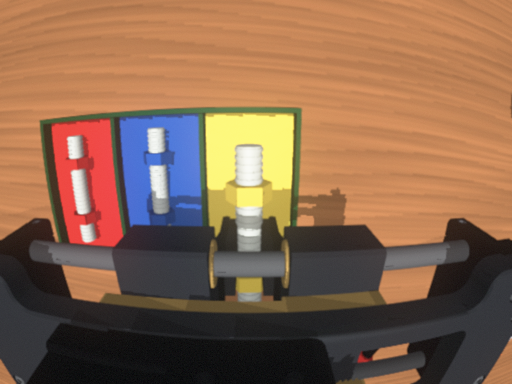

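Red and blue studs lie in their pockets; the yellow one hangs centred over the yellow pocket, nut at (249,192).

drive_tool --deltas '[{"dx": 0,"dy": 0,"dz": 0.05,"wx": 0,"wy": 0,"wz": 0,"hand": -1},{"dx": 0,"dy": 0,"dz": 0.1,"wx": 0,"wy": 0,"wz": 0,"hand": -1},{"dx": 0,"dy": 0,"dz": 0.13,"wx": 0,"wy": 0,"wz": 0,"hand": -1},{"dx": 0,"dy": 0,"dz": 0.147,"wx": 0,"wy": 0,"wz": 0,"hand": -1},{"dx": 0,"dy": 0,"dz": 0.147,"wx": 0,"wy": 0,"wz": 0,"hand": -1},{"dx": 0,"dy": 0,"dz": 0.147,"wx": 0,"wy": 0,"wz": 0,"hand": -1},{"dx": 0,"dy": 0,"dz": 0.147,"wx": 0,"wy": 0,"wz": 0,"hand": -1},{"dx": 0,"dy": 0,"dz": 0.147,"wx": 0,"wy": 0,"wz": 0,"hand": -1}]'

```text
t: 22.15
tool_pos: [0.6389, -0.0209, 0.0324]
ee_rot: [0.999, 0.037, 0.001, 0.0]
wrist_force: [-0.6, -0.0, -1.5]
grip_width: 0.0128
grasp_force: 30.0
```

```bash
python3 - <<'E'
from h import *
go(.6385,-.0210,.0302,4.3)
E
```

```text
d [-0.0007  0.0001  0.0036] w [ 0.    -0.002 -0.   ] rows 0.04383168553340356 0.008319430105807631
now [ 0.6389 -0.0209  0.0324] yaw 4.3 t 22.15 grip 0.0128 30.0 q7 -1.63 F [-0.6 -0.  -1.5]
```

drive_tool --deltas '[{"dx": 0,"dy": 0,"dz": 0.003,"wx": 0,"wy": 0,"wz": 0,"hand": -1},{"dx": 0,"dy": 0,"dz": 0.003,"wx": 0,"wy": 0,"wz": 0,"hand": -1},{"dx": 0,"dy": 0,"dz": 0.003,"wx": 0,"wy": 0,"wz": 0,"hand": -0.35},{"dx": 0,"dy": 0,"dz": 0.003,"wx": 0,"wy": 0,"wz": 0,"hand": -0.35},{"dx": 0,"dy": 0,"dz": 0.003,"wx": 0,"wy": 0,"wz": 0,"hand": -0.35},{"dx": 0,"dy": 0,"dz": -0.02,"wx": 0,"wy": 0,"wz": 0,"hand": -0.35},{"dx": 0,"dy": 0,"dz": -0.06,"wx": 0,"wy": 0,"wz": 0,"hand": -0.35},{"dx": 0,"dy": 0,"dz": -0.12,"wx": 0,"wy": 0,"wz": 0,"hand": -0.35},{"dx": 0,"dy": 0,"dz": -0.18,"wx": 0,"wy": 0,"wz": 0,"hand": -0.35},{"dx": 0,"dy": 0,"dz": -0.25,"wx": 0,"wy": 0,"wz": 0,"hand": -0.35}]'

```text
t: 23.15
tool_pos: [0.6379, -0.0208, 0.1835]
ee_rot: [0.999, 0.038, -0.0, 0.0]
wrist_force: [-0.3, -1.0, -0.3]
grip_width: 0.0287
grasp_force: 0.0
```

drive_tool --deltas '[{"dx": -0.05,"dy": 0.05,"dz": 0,"wx": 0,"wy": 0,"wz": 0,"hand": 0},{"dx": -0.07,"dy": 0.1,"dz": 0,"wx": 0,"wy": 0,"wz": 0,"hand": 0},{"dx": -0.07,"dy": 0.1,"dz": 0,"wx": 0,"wy": 0,"wz": 0,"hand": 0},{"dx": -0.07,"dy": 0.1,"dz": 0,"wx": 0,"wy": 0,"wz": 0,"hand": 0},{"dx": -0.07,"dy": 0.1,"dz": 0,"wx": 0,"wy": 0,"wz": 0,"hand": 0}]'

```text
t: 23.65
tool_pos: [0.6016, -0.0826, 0.1823]
ee_rot: [0.999, 0.038, 0.001, -0.0]
wrist_force: [0.7, -0.6, -0.3]
grip_width: 0.0432
grasp_force: 0.0
```

```bash
python3 - <<'E'
from h import *
d=snap('scene','scene9')
cv2.imwrite('pics/c9.png',cv2.resize(d['pixels'][150:290,60:460],(800,280),interpolation=cv2.INTER_CUBIC))
E
```

```text
(no output)
```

View pics/c9.png

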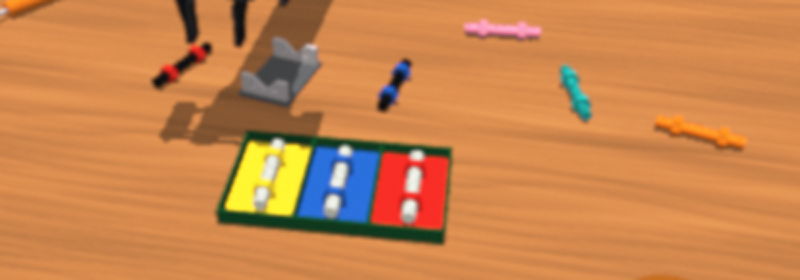

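The picture shows all three studs lying flat in their matching pockets (268,175), (340,180) and (413,185). The look-alikes are untouched, the gauge is empty and the gripper is clear.

```bash
python3 -c "
from cell import ctrl
print(ctrl.close_job())"
```

```text
the job is handed in; nothing more can be done
None
```

I packed all three studs into their colour-matched pockets, with the yellow one seated and released in the gauge first, left the black look-alikes where they lay, and handed the job in at about 24 s; no verdict came back.

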